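Clamp the flange, lock it, release the clamp

ROBOT

A 7-joint arm with a two-finger parallel gripper is mounted at the origin on the work surface. World frame = base frame: x ahead of the robot, y to its left, z up, the work surface at z = 0. Lengths are in m, angles in rad, forces in N, time in s.
With the tool pointing down it reaches from about 0.4 to 0.85 m from the base axis. Payload 10.4 kg.
Tool frame: the origin (TCP) lies at the very end of the fingers, on their centre line; the grasp point (between the pads) lies 19 mm behind it (r.pinch_z is the distance from the TCP to the grasp point, in m); z points along the fingers, y is the line along which they close (so a half turn about z gives the same grasp; the last joint's range is limited). The gripper opens to 87 mm and grips with 3 to 60 N. Pads are 19 mm wide; open, the fingers measure 117 mm over their backs; the gripper's body (75 mm by 190 mm) begins 51 mm behind the grasp point.
Start: joints at [1.258, 0.332, -0.065, 1.46, 0.022, 1.35, -0.088], TCP at [0.179, -0.599, 0.223] pointing down, gripper open.
Joint ranges: [-2.6, 2.6], [-0.5, 2.12], [-1.47, 1.34], [0.16, 2.42], [-1.27, 4.41], [0.06, 2.06], [-2.6, 2.6]. Speed limits (rad/s): [2.22, 2.22, 2.79, 2.79, 3.14, 3.14, 3.14].

INTERFACE

Orientations are given as a unit quaternion [x, y, z, w].
In Python, from bench import sensors, vision, r gives the robot as it stands.
- The arm moves only by the shell command python3 -m crank 'ROWS' [OPENING] [FORCE]. ROWS is JSON, a list of rows, each a list of 2 entries, a list of its own where there are three numbers: the shift along the tool's x, y, z normalised to -1 to 1, where 1 is 3 cm, then the turn about the tool's z normalised to -1 to 1, where 1 is 8 degrees. A call has 1 to 12 rows; each row shifts and turns the commanded pose from where the row before left it, along the tool's axes as they then stand; what a row does not reach is not made up. A row lasts 1/8 s, in which the tool goes at most 62.5 mm and 10.7 degrees, less where a joint would pass 70% of its speed; a pose out of reach is approached as far as the arm can. A call with a number of a shift or a turn outside -1 to 1 is refused whole. A call with a gripper value outside its range is refused whole. OPENING is the opening, from 0 (shut) to 1 (fully open), set as the call begins (- or left out, the last holds). The fingers move at their own pace and stop on an object; FORCE is the grip in N (left out, the last holds). Time passes only in rows, so rows that do not move let the fingers close. It gives the time, the measured TCP pose, the force, the opening and the grip force at its end, in the units of the state.
- sensors.read_state(): the state, without advancing time (a new reading comes with each control period).
- vision.camera(name): name is "side" or "top"; returns the picture (480x640x3 uint8, red, green, blue); there is no depth.
- vision.camera_model(name): a dict with "vertical_fov" (degrees; the focal length in pixels is half the picture's height over the tangent of half this angle, whatever the lens; pixels are square), "cx", "cy" (the principal point, pixels), "dist" ([k1, k2, p1, p2, k3] as OpenCV has them; the pictures are not rectified), "camera_from_world" (4x4, takes a point from world to camera coordinates). Camera axes: x right, y down, z forward; pixel columns grow to the right and rows downward; lengths in m; the calibration is good to about 2 mm. A picture is of the moment at which its call begins. camera_model takes no time and is no camera call.
- r.close_job(): hands the job in; it is judged then, once.
The state is a dict: "time": time; "joint_positions": joint angles; "joint_vel": joint speeds; "joint_torque": joint torques, N m; "ee_pos": TCP position; "eef_rot": TCP orientation; "ft_force": force on the tool from outside, world axes, zero at the start; "torque": the same for the moment, N m; "width": finger opening in m; "grip_force": force on a finger pad.
Only numpy, scipy, OpenCV 4.12 (cv2) and the standard library are available. Lean on these libraries where they do the work, as an engineer would, in place of code of your own. Each camera call takes 0.05 s, during which the arm holds its last target. There are 200 camera calls.

TASK

The practice flange on the weld fixture spins freely on its spindle, so swing the toggle clamp's handle down over centre until it locks with the pad pressing on the flange, and with the flange so held turn the black bar on top of it clockwise (seen from above) until it meets its stop. Then swing the clamp fully back open and let go, leaving the loose things on the fixture's plate where they are.

Things in the scene. Friction and masses are not known exactly. Their poses are not given: they have to be found in the camera images.
- fixture: Steel plate 260 x 430 x 12 mm fixed on the table, with the toggle clamp (towards its -y) and the flange (towards its +y) on one line along its y axis. Origin: centre of its underside; z up. The clamp's hinge axes are parallel to its x axis.
- flange_top (a point): Middle of the flange's top face, on its upright axis, at fixture (0, 130, 54) mm. Flange: dark steel disc, 160 mm diameter, 14 mm thick, with a 68 mm hub 16 mm high on top. It turns freely (0.015 N m) on its spindle; with the clamp's pad pressed on it, it holds about 0.6 N m.
- handle_pivot (a point): Hinge axis of the clamp's handle (parallel to the fixture's x axis), at fixture (0, -42, 80) mm, between two 5 mm cheeks that end 98 mm above the table.
- handle_grip (a point): Middle of the handle's black round grip (22 mm diameter, 64 to 141 mm from the pivot): 105 mm from handle_pivot on the handle's centre line. The handle points towards fixture -y and up: 71 degrees (1.24 rad) above level when open, 6 degrees (0.11 rad) when locked, this point then 92 mm above the table. Free room on both sides along the hinge axis.
- clamp_arm_pivot (a point): Hinge of the clamp's arm, at fixture (0, -14, 88) mm. The arm (78 mm from here to its pad, towards fixture +y) is linked to the handle: raised 71 degrees when the clamp is open, about level when locked, with its sprung rubber pad pressed on the flange 66 mm from the flange's axis; its link is then the highest part, at 115 mm, 124 mm from the flange's axis.
- clamp_handle (a joint): Angle of the clamp's handle in rad: 0 = fully open (handle up), grows as it is swung down, dead centre at 1.0, end stop 1.13 (locked over centre). The handle's elevation above level is 1.24 minus this. It stays where it is left; takes up to about 12 N at the grip to pass over centre either way.
- bar_centre (a point): Centre of the black locking bar on top of the flange's hub, on the flange's upright axis, 115 mm above the table. The bar is 76 mm long (along this frame's x axis), 16 mm wide (y) and 24 mm high, level, on a 14 mm stem that rises 22 mm from the hub. It turns about the upright axis.
- lock_bar (a joint): Angle of the bar relative to the flange in rad: starts at 0 to 0.25, grows as the bar turns clockwise seen from above, stop at 1.35 where the bar is in line with the two bright raised lugs on the flange. Needs 0.15 N m, so unless the flange is clamped the flange just turns along with it; it stays where it is left.
- tee_centre (a point): Loose dark steel tee, 50 x 70 mm foot, 44 mm high, on the plate; this point is 20 mm above its foot. Not to be shifted.
- magnet_centre (a point): Loose red square magnet, 55 x 55 x 16 mm, on the plate; its centre. Not to be shifted.
- angle_bar_centre (a point): Loose flat steel bar 110 x 30 x 10 mm on the plate; its centre. Not to be shifted.

How it is judged:
By the outcome, as a careful person would: the job done as asked, in the order asked, and still so for the second after the job is handed in, with the robot touching nothing.
It also fails if it takes over 67 s, if anything falls off the work surface, if the arm or the gripper's body presses on something with over 40 N, if the wrist force passes 120 N, or if a joint passes its speed limit or range.

## Working session

There is one attempt and no reset: what is moved stays moved. The work goes in short steps, Python scripts to look and compute and a shell command to move; the robot and the scene stay as the last step left them, time stands still between calls to the robot, and variables do not carry over. Pictures are saved under pics/ and viewed, at most 10 in all, crops included, and the job is handed in when it is done.

```bash
mkdir -p pics; ls; python3 - <<'E'
from bench import sensors, vision, r
import cv2
print(sensors.read_state(), r.pinch_z)
for n in("side","top"):
    print(n,vision.camera_model(n)); cv2.imwrite(f"pics/{n}0.png",vision.camera(n)[:,:,::-1])
E
```

```text
pics
{'time': 0.0, 'joint_positions': array([ 1.25843349,  0.33288227, -0.06469261,  1.46090552,  0.02158849,
        1.34989564, -0.08848907]), 'joint_vel': array([ 0.00091833,  0.00144846, -0.00017355,  0.00160827, -0.00049894,
       -0.00015473,  0.00010714]), 'joint_torque': array([ 1.48014315e-03, -6.23254037e+01,  2.57386419e-02, -3.89902067e+01,
       -6.13096613e-02,  3.96197615e-02,  1.87207393e-04]), 'ee_pos': array([ 0.17846686, -0.59859074,  0.22176451]), 'eef_rot': array([ 9.89521229e-01,  1.44385768e-01, -1.27586549e-04, -6.86176651e-04]), 'ft_force': array([ 0.41243576,  0.19550796, -0.22095278]), 'torque': array([-0.00059758,  0.03777227, -0.00541348]), 'grip_force': 0.0, 'width': 0.08702224697287672} 0.0187
side {'vertical_fov': 52.629234087511875, 'cx': 313.78950603087026, 'cy': 240.0308775775565, 'dist': array([-0.02156717,  0.        ,  0.        ,  0.        ,  0.        ]), 'camera_from_world': array([[ 0.8060427 , -0.5915409 , -0.01935272, -0.44949707],
       [-0.43477346, -0.56960947, -0.69750777,  0.36159294],
       [ 0.40158088,  0.5706351 , -0.71631584,  0.69229454],
       [ 0.        ,  0.        ,  0.        ,  1.        ]])}
top {'vertical_fov': 47.74665224143724, 'cx': 320.055278610617, 'cy': 244.27241546499283, 'dist': array([-0.02384985,  0.        ,  0.        ,  0.        ,  0.        ]), 'camera_from_world': array([[ 0.04346964, -0.99905356,  0.00154212, -0.01454323],
       [-0.97670181, -0.04282169, -0.21028524,  0.57966381],
       [ 0.21015225,  0.00763483, -0.97763886,  0.92809841],
       [ 0.        ,  0.        ,  0.        ,  1.        ]])}
```

View pics/top0.png

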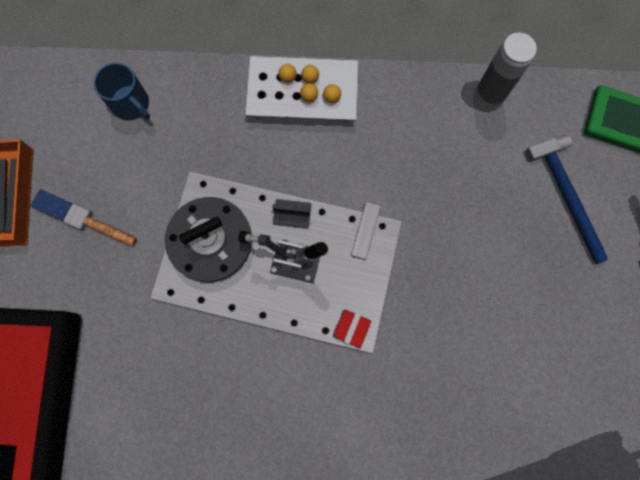

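View pics/side0.png

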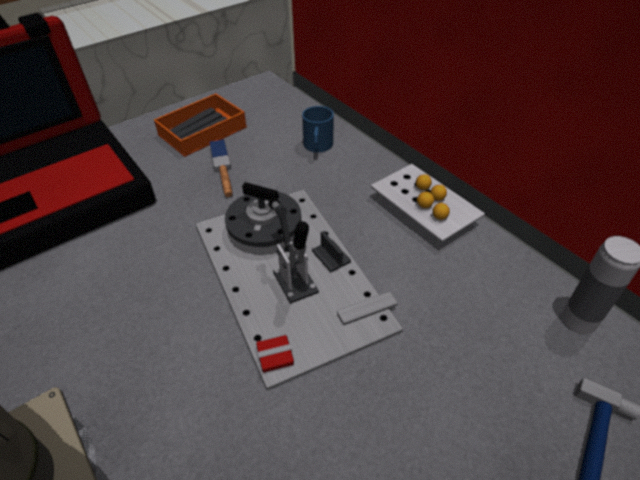

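The top view shows the plate with corners at about (190,174), (400,219), (373,351) and (152,299). The flange is near (208,240), the bar near (201,231), and the handle tip near (317,250). The tee is at (292,213), the flat bar at (366,231) and the magnet at (352,328). The side view shows the same items, with the clamp open. I'll enlarge both for accurate corners.

```bash
python3 - <<'E'
import cv2
a=cv2.imread("pics/top0.png")[160:360,145:411]; cv2.imwrite("pics/topc.png",cv2.resize(a,None,fx=3,fy=3,interpolation=cv2.INTER_CUBIC))
a=cv2.imread("pics/side0.png")[175:390,190:410]; cv2.imwrite("pics/sidec.png",cv2.resize(a,None,fx=2.75,fy=2.75,interpolation=cv2.INTER_CUBIC))
E
```

```text
(no output)
```

View pics/topc.png

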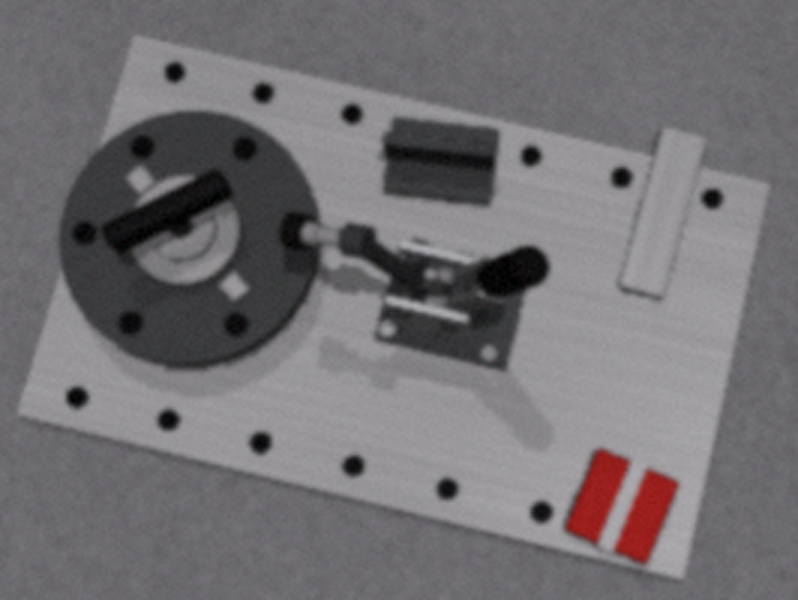

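View pics/sidec.png

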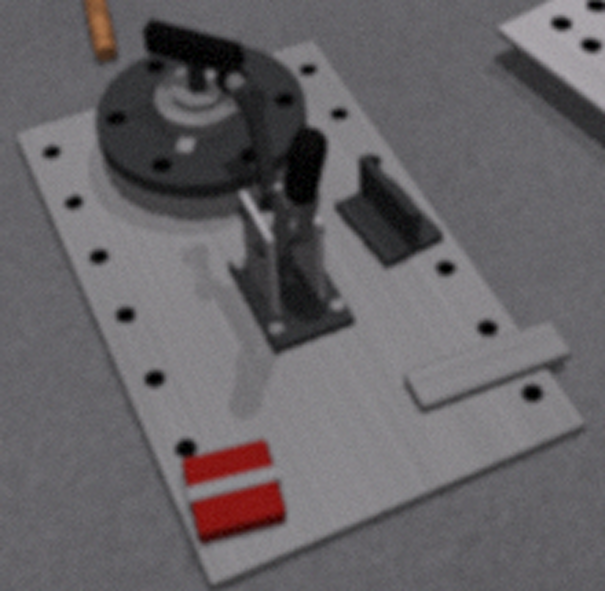

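The crops give the plate corners. In the top crop they are (135,36), (770,184), (686,580) and (19,413); in the side crop (18,133), (315,40), (583,426) and (213,587). The bar runs from (112,235) to (222,185) and the lugs are at (140,180) and (234,286). That puts the bar about 72° short of the lugs, turning clockwise.

```bash
cat > h.py <<'E'
import numpy as np, cv2
from scipy.optimize import least_squares
from scipy.spatial.transform import Rotation as R
from bench import sensors, vision
def cam(n):
    m=vision.camera_model(n); f=240/np.tan(np.radians(m["vertical_fov"]/2))
    return np.array([[f,0,m["cx"]],[0,f,m["cy"]],[0,0,1]]),m["dist"],m["camera_from_world"]
C={n:cam(n) for n in("top","side")}
def proj(n,P):
    K,d,T=C[n]; return cv2.projectPoints(np.atleast_2d(P).astype(float),cv2.Rodrigues(T[:3,:3])[0],T[:3,3],K,d)[0].reshape(-1,2)
def ray(n,px,z):
    K,d,T=C[n]; u=cv2.undistortPoints(np.array(px,float).reshape(-1,1,2),K,d).reshape(-1,2)
    D=np.c_[u,np.ones(len(u))]@T[:3,:3]; o=-T[:3,:3].T@T[:3,3]; return o+D*((z-o[2])/D[:,2])[:,None]
top=lambda p:np.array(p)/3+[145,160]
side=lambda p:np.array(p)/2.75+[190,175]
def F(p,L): # fixture mm -> world m
    L=np.atleast_2d(L)/1000.; c,s=np.cos(p[2]),np.sin(p[2]); return np.c_[p[0]+c*L[:,0]-s*L[:,1],p[1]+s*L[:,0]+c*L[:,1],L[:,2]]
def go(dst,yaw_y): # rows needed: dst TCP world, tool-y yaw deg
    s=sensors.read_state(); M=R.from_quat(s["eef_rot"]).as_matrix(); y=np.degrees(np.arctan2(M[1,1],M[0,1]))
    d=M.T@(np.array(dst)-s["ee_pos"]); t=(y-yaw_y+90)%180-90
    print("pos",s["ee_pos"].round(4),"yaw_y",y.round(1),"tool shift units",(d/.03).round(2),"turn units",(t/8).round(2),"z",M[:,2].round(3))
E
python3 - <<'E'
from h import *
Q=[[130,215,12],[130,-215,12],[-130,-215,12],[-130,215,12]]
T=top([[135,36],[770,184],[686,580],[19,413]]); S=side([[315,40],[583,426],[213,587],[18,133]])
print(ray("top",T,.012).round(4),ray("side",S,.012).round(4))
f=lambda p:np.r_[(proj("top",F(p,Q))-T).ravel(),(proj("side",F(p,Q))-S).ravel()]
q=least_squares(f,[.5,.1,-.23]);p=q.x; print(p,np.degrees(p[2]),q.fun.round(1)); np.save("p.npy",p)
a=np.radians(71)
L=[[0,130,54],[0,130,127],[0,-42-105*np.cos(a),80+105*np.sin(a)],[0,-42-141*np.cos(a),80+141*np.sin(a)],[0,-14,88]]
W=F(p,L);print(W.round(4));print(((proj("top",W)-[145,160])*3).round(0));print(((proj("side",W)-[190,175])*2.75).round(0))
B=ray("top",top([[112,235],[222,185]]),.122);d=B[1]-B[0];print("bar",B,np.linalg.norm(d),np.degrees(np.arctan2(d[1],d[0])))
B=ray("top",top([[140,180],[234,286]]),.060);d=B[1]-B[0];print("lugs",B,B.mean(0),np.linalg.norm(d),np.degrees(np.arctan2(d[1],d[0])))
go(W[2]+[0,0,.1],np.degrees(p[2]))
E
```

```text
[[ 0.7253  0.2746  0.012 ]
 [ 0.6428 -0.1449  0.012 ]
 [ 0.3895 -0.0964  0.012 ]
 [ 0.4738  0.3241  0.012 ]] [[ 0.7293  0.27    0.012 ]
 [ 0.6421 -0.1489  0.012 ]
 [ 0.3913 -0.1003  0.012 ]
 [ 0.4759  0.3208  0.012 ]]
[ 0.55898602  0.08777882 -0.19637867] -11.2516689703304 [ 0.8 -1.5  1.8 -0.8  0.7  0.   0.   0.2 -1.1 -0.6  0.8 -0.9 -1.8 -0.6
 -1.7 -0.4]
[[0.5844 0.2153 0.054 ]
 [0.5844 0.2153 0.127 ]
 [0.5441 0.0131 0.1793]
 [0.5418 0.0016 0.2133]
 [0.5563 0.074  0.088 ]]
[[193. 234.]
 [168. 206.]
 [518. 272.]
 [540. 264.]
 [416. 278.]]
[[199. 109.]
 [190.  35.]
 [303. 166.]
 [309. 137.]
 [271. 203.]]
bar [[0.56683627 0.24703644 0.122     ]
 [0.59903964 0.1864681  0.122     ]] 0.06859723472805702 -62.00102519606345
lugs [[0.61554536 0.24980019 0.06      ]
 [0.551773   0.18646812 0.06      ]] [0.58365918 0.21813415 0.06      ] 0.0898769398465966 -135.19847699973582
pos [ 0.1785 -0.5986  0.2218] yaw_y -73.4 tool shift units [ 17.51 -16.06  -1.9 ] turn units -7.77 z [-0.     0.001 -1.   ]
```

Both cameras agree to within a few mm, and the handle, flange and bar land where the fitted fixture predicts. First I turn the tool to the hinge axis and lift it.

```bash
python3 -m crank '[[[0,0,-0.3],-1],[[0,0,-0.3],-1],[[0,0,-0.3],-1],[[0,0,-0.3],-1],[[0,0,-0.3],-1],[[0,0,-0.3],-1],[[0,0,0],-1],[[0,0,0],-0.77],[[0,0,0],0]]' 1
python3 - <<'E'
from h import *
p=np.load("p.npy"); go([.5441,.0131,.27],-11.25)
E
```

```text
time: 1.23
ee_pos: [0.1785, -0.5988, 0.2762]
eef_rot: [0.773, 0.634, 0.0, -0.0]
ft_force: [0.8, -0.1, -0.6]
width: 0.0872
grip_force: 0.0
pos [ 0.1785 -0.5988  0.2762] yaw_y -11.3 tool shift units [22.39  7.96  0.22] turn units -0.0 z [-0.     0.001 -1.   ]
```

```bash
python3 -m crank '[[[0.6,0.2,0],0],[[0.95,0.34,0],0],[[0.95,0.34,0],0],[[0.95,0.34,0],0],[[0.95,0.34,0],0],[[0.95,0.34,0],0],[[0.95,0.34,0],0],[[0.95,0.34,0],0],[[0.95,0.34,0],0],[[0.95,0.34,0],0],[[0.95,0.34,0],0],[[0.95,0.34,0],0]]'
python3 -m crank '[[[0.95,0.34,0],0],[[0.95,0.34,0],0],[[0.95,0.34,0],0],[[0.95,0.34,0],0],[[0.95,0.34,0],0],[[0.95,0.34,0],0],[[0.95,0.34,0],0],[[0.95,0.34,0],0],[[0.95,0.34,0],0],[[0.95,0.34,0],0],[[0.6,0.2,0],0],[[0,0,0],0]]'
python3 - <<'E'
from h import *
p=np.load("p.npy"); go([.5441,.0131,.1606],-11.25)
E
```

```text
time: 2.72
ee_pos: [0.3596, -0.2946, 0.2765]
eef_rot: [0.773, 0.634, -0.0, 0.0]
ft_force: [0.8, -0.5, -0.1]
width: 0.087
grip_force: 0.0
time: 4.22
ee_pos: [0.5237, -0.0182, 0.2764]
eef_rot: [0.772, 0.635, -0.0, -0.0]
ft_force: [1.0, 0.3, -0.9]
width: 0.0871
grip_force: 0.0
pos [ 0.5237 -0.0182  0.2764] yaw_y -11.1 tool shift units [1.16 0.47 3.86] turn units 0.02 z [-0.  0. -1.]
```

```bash
python3 -m crank '[[[0.6,0.24,0],0],[[0.56,0.23,0],0],[[0,0,0],0],[[0,0,0.6],0],[[0,0,0.8],0],[[0,0,0.8],0],[[0,0,0.8],0],[[0,0,0.6],0],[[0,0,0.26],0],[[0,0,0],0],[[0,0,0],0]]'
python3 - <<'E'
from h import *
go([.5441,.0131,.1606],-11.25)
a=vision.camera("top")[150:350,200:400,::-1];b=vision.camera("side")[150:350,200:400,::-1]
cv2.imwrite("pics/g1.png",cv2.resize(np.hstack([a,b]),None,fx=2,fy=2,interpolation=cv2.INTER_CUBIC))
E
```

```text
time: 5.6
ee_pos: [0.5452, 0.0107, 0.1615]
eef_rot: [0.773, 0.634, 0.0, 0.0]
ft_force: [-0.4, -0.4, 0.2]
width: 0.0868
grip_force: 0.0
pos [0.5452 0.0107 0.1615] yaw_y -11.2 tool shift units [ 0.07 -0.05  0.03] turn units 0.0 z [ 0.001 -0.    -1.   ]
```

View pics/g1.png

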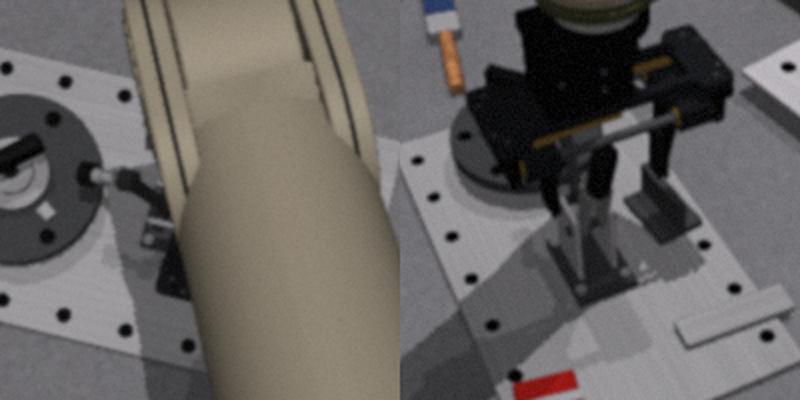

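The grip sits between the open fingers. I'll close on it.

```bash
python3 -m crank '[[[0,0,0],0],[[0,0,0],0],[[0,0,0],0],[[0,0,0],0],[[0,0,0],0],[[0,0,0],0]]' 0 30
python3 -m crank '[[[-0.37,0,0.15],0],[[-0.35,0,0.19],0],[[-0.32,0,0.23],0],[[-0.3,0,0.26],0],[[-0.26,0,0.3],0],[[0,0,0],0]]'
```

```text
time: 6.45
ee_pos: [0.5447, 0.0107, 0.1607]
eef_rot: [0.773, 0.635, -0.0, 0.0]
ft_force: [-0.2, -0.5, 0.1]
width: 0.035
grip_force: 0.0
time: 7.2
ee_pos: [0.5359, -0.0405, 0.1287]
eef_rot: [0.774, 0.633, -0.001, 0.002]
ft_force: [-8.5, -10.4, 22.3]
width: 0.0014
grip_force: 27.9
```

The fingers were still closing when the swing began, and they have now shut past the grip. I'll look before moving again.

```bash
python3 - <<'E'
from h import *
s=sensors.read_state();print(s["ft_force"],s["torque"],s["ee_pos"])
b=vision.camera("side")[150:350,200:400,::-1]
cv2.imwrite("pics/g2.png",cv2.resize(b,None,fx=3,fy=3,interpolation=cv2.INTER_CUBIC))
E
```

```text
[ -8.49374815 -10.38116877  22.3227018 ] [-0.79804781  1.24486064  0.2647512 ] [ 0.53594243 -0.04049417  0.12868671]
```

View pics/g2.png

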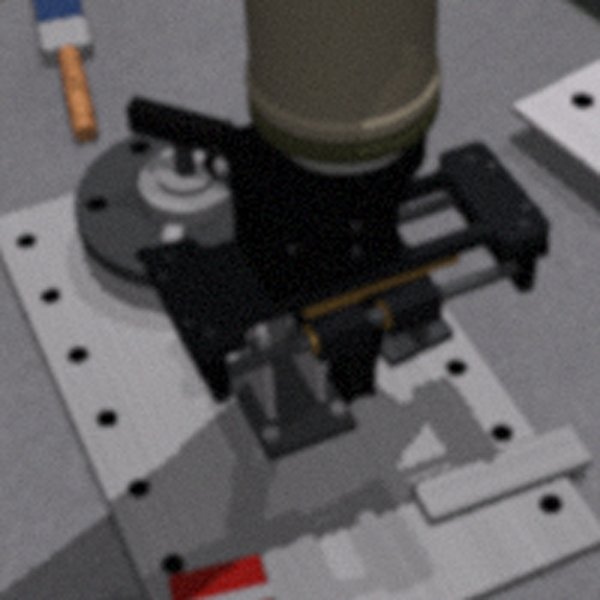

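The picture shows the fingers shut beside the clamp, towards -y, and the gripper body apparently resting on the upright handle with about 25 N. I'll back off up and away, reopen, and look at the handle again.

```bash
python3 -m crank '[[[-0.2,0,-0.3],0],[[-0.3,0,-0.5],0],[[0,0,-0.8],0],[[0,0,-0.9],0],[[0,0,-0.9],0],[[0,0,-0.9],0],[[-1,0,-0.5],0],[[-1,0,0],0],[[-1,0,0],0],[[-1,0,0],0],[[-1,0,0],0],[[0,0,0],0]]' 1
python3 - <<'E'
from h import *
p=np.load("p.npy");go([.5441,.0131,.1606],-11.25)
for d in(71,60,50,40,30):
    a=np.radians(d);L=[[0,-42-k*np.cos(a),80+k*np.sin(a)] for k in(64,105,141)]
    print(d,((proj("side",F(p,L))-[200,150])*3).round(0).tolist())
b=vision.camera("side")[150:350,200:400,::-1]
cv2.imwrite("pics/g3.png",cv2.resize(b,None,fx=3,fy=3,interpolation=cv2.INTER_CUBIC))
E
```

```text
time: 8.75
ee_pos: [0.5022, -0.2012, 0.2709]
eef_rot: [0.774, 0.633, -0.0, 0.0]
ft_force: [-0.8, 0.8, 0.3]
width: 0.0871
grip_force: 0.0
pos [ 0.5022 -0.2012  0.2709] yaw_y -11.5 tool shift units [ 7.28 -0.05  3.67] turn units -0.03 z [-0. -0. -1.]
71 [[294.0, 289.0], [301.0, 256.0], [307.0, 225.0]]
60 [[302.0, 309.0], [315.0, 289.0], [327.0, 270.0]]
50 [[309.0, 327.0], [327.0, 321.0], [344.0, 314.0]]
40 [[315.0, 346.0], [338.0, 353.0], [359.0, 360.0]]
30 [[320.0, 364.0], [347.0, 384.0], [372.0, 404.0]]
```

View pics/g3.png

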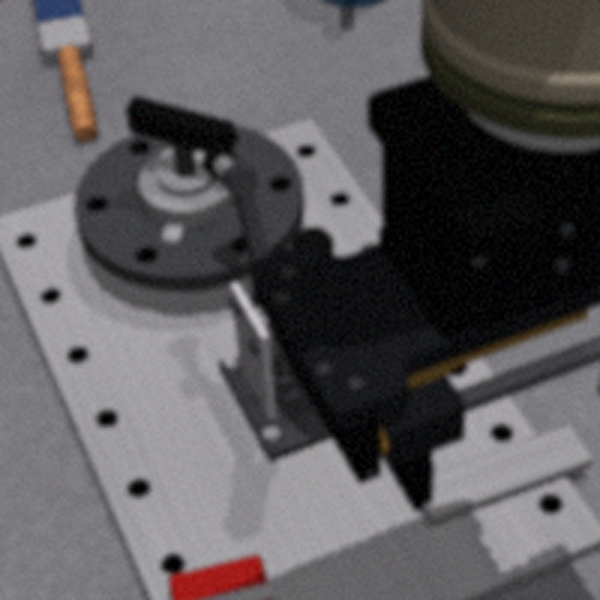

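The handle is still essentially fully open: its tip is at (316,235), as predicted for about 70°. I'll return, pre-close partly on the way down, and this time wait for the grip.

```bash
python3 -m crank '[[[0.8,0,0],0],[[1,0,0],0],[[1,0,0],0],[[1,0,0],0],[[1,0,0],0],[[1,0,0],0],[[1,0,0],0],[[0.45,0,0],0],[[0,0,0],0],[[0,0,0],0]]' 0.8
python3 -m crank '[[[0,0,0.5],0],[[0,0,0.8],0],[[0,0,0.8],0],[[0,0,0.8],0],[[0,0,0.6],0],[[0,0,0.17],0],[[0,0,0],0],[[0,0,0],0]]' 0.8
python3 -m crank '[[[0,0,0],0],[[0,0,0],0],[[0,0,0],0],[[0,0,0],0],[[0,0,0],0],[[0,0,0],0],[[0,0,0],0],[[0,0,0],0],[[0,0,0],0],[[0,0,0],0]]' 0 30
```

```text
time: 10.05
ee_pos: [0.5455, 0.0139, 0.2708]
eef_rot: [0.773, 0.634, -0.0, 0.0]
ft_force: [-0.5, 0.1, -0.5]
width: 0.0694
grip_force: 0.0
time: 11.05
ee_pos: [0.5461, 0.0152, 0.1616]
eef_rot: [0.773, 0.634, 0.0, 0.0]
ft_force: [-0.1, -1.2, -0.6]
width: 0.0696
grip_force: 0.0
time: 12.3
ee_pos: [0.545, 0.0152, 0.1606]
eef_rot: [0.773, 0.635, -0.001, -0.0]
ft_force: [-5.6, -0.1, 2.7]
width: 0.0208
grip_force: 30.0
```

Gripped: 21 mm wide at 30 N. Now the swing.

```bash
python3 -m crank '[[[-0.37,0,0.15],0],[[-0.35,0,0.19],0],[[-0.32,0,0.23],0],[[-0.3,0,0.26],0],[[-0.26,0,0.3],0],[[0,0,0],0]]'
```

```text
time: 13.05
ee_pos: [0.5358, -0.0314, 0.1259]
eef_rot: [0.773, 0.635, 0.0, -0.001]
ft_force: [0.4, 3.6, -6.9]
width: 0.0211
grip_force: 30.0
```

```bash
python3 -m crank '[[[-0.23,0,0.32],0],[[-0.19,0,0.35],0],[[-0.15,0,0.37],0],[[-0.11,0,0.38],0],[[0,0,0],0]]'
python3 - <<'E'
from h import *
p=np.load("p.npy");go(F(p,[0,-146.4,72.6])[0],-11.25)
E
```

```text
time: 13.68
ee_pos: [0.532, -0.0513, 0.0839]
eef_rot: [0.773, 0.635, -0.0, -0.001]
ft_force: [-2.8, 3.4, -1.3]
width: 0.021
grip_force: 30.0
pos [ 0.532  -0.0513  0.0839] yaw_y -11.2 tool shift units [-0.16 -0.02  0.37] turn units 0.01 z [-0.001  0.001 -1.   ]
```

```bash
python3 -m crank '[[[-0.06,0,0.2],0],[[-0.04,0,0.2],0],[[-0.02,0,0.15],0],[[0,0,0.1],0],[[0,0,0],0]]'
python3 - <<'E'
from h import *
p=np.load("p.npy");go(F(p,[0,-146.4,72.6])[0],-11.25)
E
```

```text
time: 14.3
ee_pos: [0.5316, -0.0545, 0.0674]
eef_rot: [0.773, 0.635, -0.001, 0.0]
ft_force: [-17.4, 5.2, 30.0]
width: 0.0205
grip_force: 28.5
pos [ 0.5316 -0.0545  0.0674] yaw_y -11.2 tool shift units [-0.05 -0.03 -0.17] turn units 0.01 z [-0.    -0.001 -1.   ]
```

The stop is reached (30 N up at the expected height). I'll ease off, open and rise.

```bash
python3 -m crank '[[[0,0,-0.15],0],[[0,0,0],0],[[0,0,0],0],[[0,0,0],0],[[0,0,0],0],[[0,0,0],0],[[0,0,0],0]]' 0.65
python3 -m crank '[[[0,0,-0.5],0],[[0,0,-0.9],0],[[0,0,-0.9],0],[[0,0,-0.9],0],[[0,0,-0.9],0],[[0,0,-0.9],0],[[-1,0,-0.3],0],[[-1,0,0],0],[[-1,0,0],0],[[-1,0,0],0],[[-1,0,0],0],[[0,0,0],0]]' 
python3 - <<'E'
from h import *
b=vision.camera("top")[160:360,145:411,::-1]
cv2.imwrite("pics/g4.png",cv2.resize(b,None,fx=3,fy=3,interpolation=cv2.INTER_CUBIC))
E
```

```text
time: 15.18
ee_pos: [0.5316, -0.0555, 0.0692]
eef_rot: [0.773, 0.634, -0.0, 0.0]
ft_force: [0.5, -0.4, -0.4]
width: 0.0563
grip_force: 0.0
time: 16.68
ee_pos: [0.5017, -0.2051, 0.229]
eef_rot: [0.774, 0.633, -0.0, 0.0]
ft_force: [-0.5, -0.2, 0.0]
width: 0.0563
grip_force: 0.0
```

View pics/g4.png

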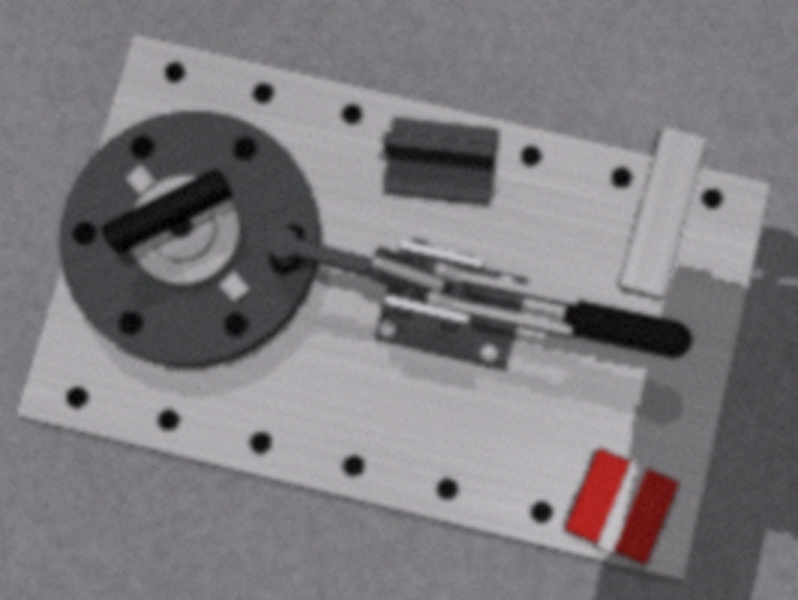

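The clamp is locked: the handle is down to (685,340), and the pad is on the flange at (285,258). The bar, the lugs and the loose items haven't moved. Next is the bar, starting with the move over it.

```bash
python3 - <<'E'
from h import *
go([.584,.216,.22],-11.25)
E
```

```text
pos [ 0.5022 -0.2032  0.2291] yaw_y -11.3 tool shift units [14.24 -0.07  0.3 ] turn units -0.01 z [ 0.001 -0.    -1.   ]
```

```bash
python3 -m crank '[[[0.7,0,0],0],[[1,0,0],0],[[1,0,0],0],[[1,0,0],0],[[1,0,0],0],[[1,0,0],0],[[1,0,0],0],[[1,0,0],0],[[1,0,0],0],[[1,0,0],0],[[1,0,0],0],[[1,0,0],0]]' 0.65
python3 -m crank '[[[1,0,0],0],[[1,0,0],0],[[0.5,0,0],0],[[0,0,0],-1],[[0,0,0],-1],[[0,0,0],-1],[[0,0,0],-1],[[0,0,0],-0.9],[[0,0,0],0]]'
python3 - <<'E'
from h import *
go([.584,.216,.096],28)
E
```

```text
time: 18.23
ee_pos: [0.5697, 0.1457, 0.2289]
eef_rot: [0.772, 0.636, 0.0, -0.0]
ft_force: [0.8, -0.0, -0.6]
width: 0.0568
grip_force: 0.0
time: 19.35
ee_pos: [0.5849, 0.2158, 0.2285]
eef_rot: [0.515, 0.857, 0.0, -0.0]
ft_force: [0.4, -0.5, 0.5]
width: 0.0569
grip_force: 0.0
pos [0.5849 0.2158 0.2285] yaw_y 28.0 tool shift units [ 0.02 -0.02  4.42] turn units -0.01 z [-0.  0. -1.]
```

```bash
python3 -m crank '[[[0,0,0.6],0],[[0,0,0.8],0],[[0,0,0.8],0],[[0,0,0.8],0],[[0,0,0.7],0],[[0,0,0.5],0],[[0,0,0.2],0],[[0,0,0],0],[[0,0,0],0]]'
python3 -m crank '[[[0,0,0],0],[[0,0,0],0],[[0,0,0],0],[[0,0,0],0],[[0,0,0],0],[[0,0,0],0],[[0,0,0],0],[[0,0,0],0],[[0,0,0],0],[[0,0,0],0]]' 0 30
python3 - <<'E'
from h import *
print(sensors.read_state()["torque"]);go([.584,.216,.096],28)
E
```

```text
time: 20.48
ee_pos: [0.5858, 0.2155, 0.097]
eef_rot: [0.515, 0.857, 0.0, 0.0]
ft_force: [0.6, -0.5, -0.4]
width: 0.0567
grip_force: 0.0
time: 21.72
ee_pos: [0.5861, 0.2155, 0.0963]
eef_rot: [0.515, 0.857, 0.001, 0.0]
ft_force: [5.2, 1.8, -3.2]
width: 0.0156
grip_force: 29.7
[ 0.45412659 -0.99773408  0.07300101]
pos [0.5861 0.2155 0.0963] yaw_y 28.0 tool shift units [ 0.05 -0.05  0.01] turn units -0.0 z [ 0.001  0.001 -1.   ]
```

```bash
python3 -m crank '[[[0,0,0],0.5],[[0,0,0],0.8],[[0,0,0],0.8],[[0,0,0],0.8],[[0,0,0],0.8],[[0,0,0],0.8],[[0,0,0],0.8],[[0,0,0],0.8],[[0,0,0],0.8],[[0,0,0],0.8],[[0,0,0],0.3],[[0,0,0],0]]'
python3 - <<'E'
from h import *
print(sensors.read_state()["torque"]);go([.584,.216,.096],28-73)
E
```

```text
time: 23.22
ee_pos: [0.5837, 0.2156, 0.0962]
eef_rot: [0.891, 0.454, -0.001, -0.0]
ft_force: [-6.9, -1.1, 5.6]
width: 0.0158
grip_force: 29.7
[-0.14792899  1.57316239  0.07741829]
pos [0.5837 0.2156 0.0962] yaw_y -36.0 tool shift units [0.02 0.   0.01] turn units 1.12 z [-0.003 -0.001 -1.   ]
```

```bash
T='from h import *
s=sensors.read_state();print(s["torque"]);go([.584,.216,.096],-45)'
python3 -m crank '[[[0,0,0],0.3],[[0,0,0],0.3],[[0,0,0],0]]'|grep force; python3 -c "$T"
python3 -m crank '[[[0,0,0],0.2],[[0,0,0],0]]'|grep force; python3 -c "$T"
python3 -m crank '[[[0,0,0],0.2],[[0,0,0],0]]'|grep force; python3 -c "$T"
```

```text
ft_force: [-7.4, -0.1, 5.7]
grip_force: 29.7
[-0.17965825  1.70467045  0.08593244]
pos [0.5835 0.2157 0.0962] yaw_y -40.8 tool shift units [0.02 0.01 0.01] turn units 0.52 z [-0.003 -0.001 -1.   ]
ft_force: [-8.1, -0.3, 5.9]
grip_force: 29.7
[-0.0850398   1.79169777  0.12742332]
pos [0.5835 0.2158 0.0962] yaw_y -42.4 tool shift units [0.02 0.01 0.01] turn units 0.33 z [-0.003 -0.001 -1.   ]
ft_force: [-8.1, -1.0, 5.9]
grip_force: 29.7
[-0.0855337   1.81126533  0.13957463]
pos [0.5835 0.2158 0.0962] yaw_y -44.0 tool shift units [0.02 0.01 0.01] turn units 0.13 z [-0.003 -0.001 -1.   ]
```

```bash
T='from h import *
s=sensors.read_state();print(s["torque"]);go([.584,.216,.096],-45)'
for i in 1; do :; done
python3 -m crank '[[[0,0,0],0.2],[[0,0,0],0]]'|grep ft_; python3 -c "$T"
python3 -m crank '[[[0,0,0],0.2],[[0,0,0],0]]'|grep ft_; python3 -c "$T"
python3 -m crank '[[[0,0,0],0.2],[[0,0,0],0]]'|grep ft_; python3 -c "$T"
```

```text
ft_force: [-8.7, -0.1, 6.3]
[-0.07990535  1.84661306  0.06965346]
pos [0.5834 0.2159 0.0963] yaw_y -45.6 tool shift units [0.02 0.01 0.01] turn units -0.07 z [-0.003 -0.001 -1.   ]
ft_force: [-8.1, -0.5, 6.2]
[-0.0513382   1.83151958  0.23054785]
pos [0.5833 0.2159 0.0962] yaw_y -47.2 tool shift units [0.02 0.01 0.01] turn units -0.27 z [-0.003 -0.001 -1.   ]
ft_force: [-9.4, -0.5, 5.2]
[-0.05802912  1.87564862  0.33853094]
pos [0.5833 0.2159 0.0962] yaw_y -48.8 tool shift units [0.02 0.01 0.01] turn units -0.47 z [-0.003 -0.001 -1.   ]
```

```bash
T='from h import *
s=sensors.read_state();print(s["torque"]);go([.584,.216,.096],-45)'
python3 -m crank '[[[0,0,0],0.15],[[0,0,0],0],[[0,0,0],0]]'|grep ft_; python3 -c "$T"
python3 -m crank '[[[0,0,0],0.15],[[0,0,0],0],[[0,0,0],0]]'|grep ft_; python3 -c "$T"
```

```text
ft_force: [-9.2, -1.2, 6.7]
[-0.04477448  1.8858146   0.28556588]
pos [0.5833 0.216  0.0962] yaw_y -49.9 tool shift units [0.02 0.01 0.01] turn units -0.62 z [-0.003 -0.001 -1.   ]
ft_force: [-9.4, 0.3, 6.1]
[-0.0131906   1.94238607  0.28855982]
pos [0.5832 0.216  0.0962] yaw_y -51.1 tool shift units [0.02 0.02 0.01] turn units -0.77 z [-0.004 -0.    -1.   ]
```

The torque stepped up past about -46° and then levelled at 0.3 N m, so the stop is probably met. I'll open, rise and move away to check.

```bash
python3 -m crank '[[[0,0,0],0],[[0,0,0],0],[[0,0,0],0],[[0,0,0],0],[[0,0,0],0],[[0,0,0],0]]' 0.6
python3 -m crank '[[[0,0,-0.5],0],[[0,0,-0.9],0],[[0,0,-0.9],0],[[0,0,-0.9],0],[[0,0,-0.9],0],[[0,0,-0.4],0],[[0,0,0],-1],[[0,0,0],-1],[[0,0,0],-1],[[0,0,0],-1],[[0,0,0],-0.98],[[0,0,0],0]]' 
python3 -m crank '[[[-0.7,0,0],0],[[-1,0,0],0],[[-1,0,0],0],[[-1,0,0],0],[[-1,0,0],0],[[-1,0,0],0],[[-1,0,0],0],[[-1,0,0],0],[[-1,0,0],0],[[-0.9,0,0],0],[[-0.8,0,0],0],[[0,0,0],0]]' 
python3 - <<'E'
from h import *
p=np.load("p.npy");go(F(p,[0,-146.4,72.6])[0],-11.25)
b=vision.camera("top")[160:360,145:411,::-1]
cv2.imwrite("pics/g5.png",cv2.resize(b,None,fx=3,fy=3,interpolation=cv2.INTER_CUBIC))
E
```

```text
time: 26.35
ee_pos: [0.5854, 0.2152, 0.0962]
eef_rot: [0.943, 0.332, 0.0, 0.0]
ft_force: [0.2, 0.5, -0.7]
width: 0.0517
grip_force: 0.0
time: 27.85
ee_pos: [0.5852, 0.2151, 0.231]
eef_rot: [0.774, 0.633, -0.0, -0.0]
ft_force: [0.6, 0.5, 0.6]
width: 0.0524
grip_force: 0.0
time: 29.35
ee_pos: [0.5233, -0.0925, 0.2312]
eef_rot: [0.776, 0.631, -0.0, 0.0]
ft_force: [0.8, 0.3, -0.1]
width: 0.0521
grip_force: 0.0
pos [ 0.5233 -0.0925  0.2312] yaw_y -11.8 tool shift units [ 1.25 -0.02  5.29] turn units -0.06 z [-0.    -0.001 -1.   ]
```

View pics/g5.png

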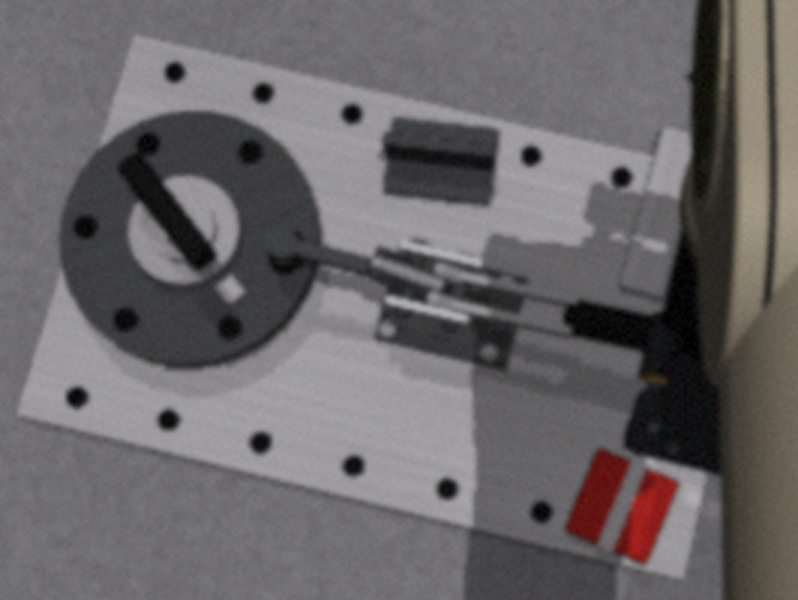

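```bash
python3 - <<'E'
from h import *
an=lambda d:np.degrees(np.arctan2(d[1],d[0]))%180
B=ray("top",top([[132,165],[205,262]]),.122);print("bar",an(B[1]-B[0]),B.mean(0))
old=ray("top",top([[142,147],[245,148],[84,232],[131,323],[236,324],[140,180],[234,286]]),.056)
H0=old[[0,1,2,3,4]];H1=ray("top",top([[148,143],[250,151],[85,226],[124,319],[229,327]]),.056)
c=H0[[0,4]].mean(0);c=np.array([.584,.2165,0])
rot=[(an(b-c)-an(a-c)) for a,b in zip(H0,H1)];print("flange turn",rot)
print("lugs before",an(old[6]-old[5]))
E
```

```text
bar 40.438824805450906 [0.58105104 0.21595407 0.122     ]
flange turn [np.float64(-3.91764811874031), np.float64(-3.385497563318978), np.float64(-3.3179835322811186), np.float64(-4.399231650106572), np.float64(-4.115257989316632)]
lugs before 44.80152300026418
```

The bar is at 40.4° and the lug line is now at 41.0°, because the flange slid about 4° once the stop was met. So the bar is on its stop. The loose items haven't moved. Back to the handle.

```bash
python3 -m crank '[[[0.6,0,0],-0.06],[[0.65,0,0],0],[[0,0,0],0],[[0,0,0.6],0],[[0,0,0.9],0],[[0,0,0.9],0],[[0,0,0.9],0],[[0,0,0.9],0],[[0,0,0.7],0],[[0,0,0.35],0],[[0,0,0],0],[[0,0,0],0]]' 0.6
python3 -m crank '[[[0,0,0],0],[[0,0,0],0],[[0,0,0],0],[[0,0,0],0],[[0,0,0],0],[[0,0,0],0],[[0,0,0],0],[[0,0,0],0],[[0,0,0],0],[[0,0,0],0]]' 0 40
```

```text
time: 30.9
ee_pos: [0.5314, -0.054, 0.0744]
eef_rot: [0.771, 0.637, 0.0, 0.0]
ft_force: [0.0, -0.2, -0.3]
width: 0.0521
grip_force: 0.0
time: 32.15
ee_pos: [0.5313, -0.0539, 0.0739]
eef_rot: [0.771, 0.637, 0.0, 0.0]
ft_force: [5.3, -1.4, -0.9]
width: 0.0208
grip_force: 40.0
```

```bash
python3 -m crank '[[[0.06,0,-0.39],0],[[0.11,0,-0.38],0],[[0.15,0,-0.37],0],[[0.19,0,-0.35],0],[[0.23,0,-0.32],0],[[0,0,0],0]]'
python3 -m crank '[[[0.26,0,-0.3],0],[[0.3,0,-0.26],0],[[0.32,0,-0.23],0],[[0.35,0,-0.19],0],[[0,0,0],0]]'
python3 - <<'E'
from h import *
p=np.load("p.npy");go([.545,.0152,.1606],-11.25)
E
```

```text
time: 32.9
ee_pos: [0.5357, -0.0317, 0.1285]
eef_rot: [0.771, 0.637, 0.0, 0.001]
ft_force: [5.0, -0.7, -0.4]
width: 0.0211
grip_force: 40.0
time: 33.52
ee_pos: [0.5426, 0.0036, 0.1578]
eef_rot: [0.771, 0.637, -0.0, 0.001]
ft_force: [4.9, -4.8, -0.2]
width: 0.0209
grip_force: 40.0
pos [0.5426 0.0036 0.1578] yaw_y -10.9 tool shift units [ 0.39  0.   -0.09] turn units 0.04 z [ 0.001 -0.001 -1.   ]
```

```bash
python3 -m crank '[[[0.37,0,-0.13],0],[[0.15,0,-0.05],0],[[0.1,0,-0.03],0],[[0,0,0],0]]'
python3 -m crank '[[[0.1,0,-0.03],0],[[0.1,0,-0.03],0],[[0,0,0],0]]'
```

```text
time: 34.02
ee_pos: [0.5457, 0.0193, 0.1637]
eef_rot: [0.772, 0.636, -0.001, 0.001]
ft_force: [3.0, -8.8, 1.7]
width: 0.0211
grip_force: 40.0
time: 34.4
ee_pos: [0.5458, 0.0196, 0.1639]
eef_rot: [0.773, 0.634, -0.005, 0.003]
ft_force: [1.0, -24.1, -5.2]
width: 0.0211
grip_force: 40.0
```

The open stop is reached: 24 N and no further motion. I'll ease off, release, rise and check.

```bash
python3 -m crank '[[[-0.17,0,0.05],0],[[0,0,0],0],[[0,0,0],0],[[0,0,0],0],[[0,0,0],0],[[0,0,0],0],[[0,0,0],0],[[0,0,0],0],[[0,0,0],0]]' 0.8
python3 -m crank '[[[0,0,-0.5],0],[[0,0,-0.9],0],[[0,0,-0.9],0],[[0,0,-0.9],0],[[0,0,-0.9],0],[[-0.7,0,0],0],[[-1,0,0],0],[[-1,0,0],0],[[-1,0,0],0],[[-1,0,0],0],[[-1,0,0],0],[[-1,0,0],0]]' 
python3 -m crank '[[[-1,0,0],0],[[-1,0,0],0],[[-1,0,0],0],[[-1,0,0],0],[[-0.5,0,0],0],[[0,0,0],0],[[0,0,0],0]]' 
python3 - <<'E'
from h import *
b=vision.camera("top")[160:360,145:411,::-1]; c=vision.camera("side")[170:390,190:410,::-1]
a=cv2.imread("pics/top0.png")[160:360,145:411]
cv2.imwrite("pics/g6.png",np.hstack([cv2.resize(x,(400,int(400*x.shape[0]/x.shape[1])+0))[:300] for x in(b,c)]))
d=cv2.absdiff(a,b).max(2)>45
n,_,st,_=cv2.connectedComponentsWithStats(d.astype(np.uint8))
print([(s*3)[:4].tolist() for s in st[1:] if s[4]>8]) # crop px x3: x,y,w,h
E
```

```text
time: 35.52
ee_pos: [0.5458, 0.0233, 0.1641]
eef_rot: [0.771, 0.637, -0.0, 0.0]
ft_force: [0.4, -0.4, -0.0]
width: 0.0691
grip_force: 0.0
time: 37.02
ee_pos: [0.5077, -0.1748, 0.2883]
eef_rot: [0.771, 0.637, 0.0, 0.001]
ft_force: [0.4, -0.6, -0.1]
width: 0.0695
grip_force: 0.0
time: 37.9
ee_pos: [0.4829, -0.3051, 0.2874]
eef_rot: [0.771, 0.637, 0.0, 0.0]
ft_force: [0.3, -0.0, -0.2]
width: 0.0696
grip_force: 0.0
[[123, 162, 45, 42], [171, 174, 63, 51], [105, 207, 60, 51], [171, 228, 48, 48]]
```

View pics/g6.png

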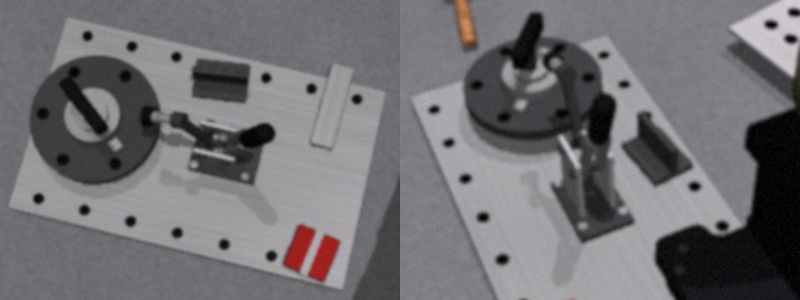

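The clamp is fully open again: the handle and arm differ in no pixel from the start picture. Only the bar region changed, with the bar now in line with the lugs, and the tee, magnet and flat bar haven't moved. I'm handing it in.

```bash
python3 -c "
from bench import r
print(r.close_job())"
```

```text
the job is handed in; nothing more can be done
None
```

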